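# Key the tailstock quill with its setscrew

## Robot

A 7-joint arm with a two-finger parallel gripper is mounted at the origin on the work surface. World frame = base frame: x ahead of the robot, y to its left, z up, the work surface at z = 0. Lengths are in m, angles in rad, forces in N, time in s.
With the tool pointing down it reaches from about 0.4 to 0.85 m from the base axis. Payload 6.9 kg.
Tool frame: the origin (TCP) lies midway between the tips of the shut fingers; the grasp point (between the pads) lies behind it (ctrl.pinch_z is the z of the grasp point in the tool frame, in m); z points along the fingers, y is the line along which they close (so a half turn about z gives the same grasp; the last joint's range is limited). The gripper opens to 85 mm and grips with 20 to 120 N. Pads are 22 mm wide; open, the fingers measure 114 mm over their backs; the gripper's body (76 mm by 85 mm) begins 54 mm behind the grasp point. The pads swing forward as they close: fully open they stand 13 mm farther back than shut.
Start: joints at [1.415, 0.507, -0.238, 1.5, 0.126, 1.149, -0.155], TCP at [0.162, -0.604, 0.231] pointing down, gripper open.
Joint ranges: [-3.08, 3.08], [-0.24, 2.05], [-1.43, 1.35], [0, 2.5], [-1.52, 4.66], [0.17, 1.96], [-2.89, 2.89]. Speed limits (rad/s): [2.39, 2.39, 3.14, 3.14, 3.14, 3.14, 3.14].

## Interface

Orientations are given as a unit quaternion [w, x, y, z].
In Python, from station import ctrl, get_state, vision, ticket, models gives the robot as it stands. Calls block until the motion is done:
- ctrl.movep(position, orientation): joint-space move of the TCP to a pose.
- ctrl.movel(position, frame=None, max_speed=0.15): straight line of the TCP; frame=None keeps the orientation; max_speed is the mean speed in m/s.
- ctrl.set_joints(angles): joint-space move.
- ctrl.ungrasp() and ctrl.close_gripper(force=None): open the fingers fully, or close them until they stop; force is the grip in N (None keeps the last).
- ctrl.pause(seconds).
- ctrl.ik(position, orientation): joint angles nearest the present ones, or None.
- get_state(): the state.
- vision.grab_frame(name): name is "scene" or "top"; returns (picture, depth): 384x512x3 uint8, blue, green, red; 384x512 float32, m along the optical axis (not along the pixel's ray), 0 where there is no reading.
- vision.camera_info(name): a dict with "mtx" (3x3 intrinsics, pixels), "R" (3x3) and "t" (3): a world point X has camera coordinates R X + t. Camera axes: x right, y down, z forward; pixel columns grow to the right and rows downward; lengths in m; the calibration is good to about 2 mm. A picture is of the moment at which its call begins. camera_info takes no time and is no camera call.
A pose or a line that the arm cannot do raises ctrl.Unreachable and nothing moves.
- ticket.close_job(): hands the job in; it is judged then, once.
Trained networks look in the newest picture that a camera, given by its name, has taken for a name from the list of things; names that differ only in an ending like _2 or _b are one class to them, and where a whole thing is asked for, a point or a joint stands for the part that bears it (a point fixed in the world has none). Each returns a list of dicts, best first, with "p" (0 to 1); they miss things now and then, are a little off and sometimes report something else, mostly with a low value. They report only what shows in the picture. A call takes as long as a camera call. They do not tell look-alikes from the thing itself.
- models.recognise(camera, target): "point" ([column, row] in pixels, amid what is visible of it).
- models.masks_of(camera, target): "mask" (384x512 bool, what is visible of it) and "point" ([column, row] in pixels, amid what is visible of it).
The state is a dict: "time": time; "qpos": joint angles; "qd": joint speeds; "tau": joint torques, N m; "tcp_pos": TCP position; "eef_rot": TCP orientation; "contact_force": force on the tool from outside, world axes, zero at the start; "wrist_torque": the same for the moment, N m; "width": finger opening in m; "gripper_force": force on a finger pad.
Only numpy, scipy, OpenCV 4.12 (cv2) and the standard library are available. Lean on these libraries where they do the work, as an engineer would, in place of code of your own. Each camera call takes 0.05 s, during which the arm holds its last target. There are 200 camera calls.

## Task

The lathe's tailstock is off for service and its quill still turns with the handwheel. Crank the handwheel round until the flat on the quill squarely faces the setscrew in the casting, then take the larger T-handle hex key from its stand and turn the setscrew clockwise until it stops, tight on the flat. Put the key back upright in its hole in the stand and leave the other things on the bench where they are.

Things in the scene. Friction and masses are not known exactly. Their poses are not given: they have to be found in the camera images.
- tailstock: White cast tailstock of a wood lathe, fixed on a plywood board (240 x 250 x 18 mm). Origin on the bench under the casting; z up, y along the quill from handwheel (-y end) to quill nose (+y), x away from the robot. The quill axis is parallel to y, 150 mm up; the barrel round it is 66 mm thick, y = -88 to +88 mm. A clamp lever stands out to x = -145 mm at y = -45 mm, 75 mm high.
- quill_nose (a point): Middle of the quill's end face, on the quill axis, 152 mm from the tailstock's origin towards +y. The quill is a 36 mm steel shaft with a 23 mm wide flat along it, seen on the 60 mm that stand out of the barrel.
- quill (a joint): Angle of quill and handwheel, which turn as one about the quill axis (rad). 0 = the flat squarely faces the setscrew; positive = the top moves away from the robot (about +y of the tailstock). Starts 0.6 to 1.5 rad on the negative side; turns about 3 rad either way, stiffly (0.22 N m), and stays where left. Handwheel: 122 mm across, outer face at y = -119 mm of the tailstock.
- crank_grip (a point): Middle of the wooden crank grip (24 mm thick, 84 mm long, parallel to the quill axis, spinning freely on its pin; ignore this entry's orientation). It is 46 mm from the quill axis, at y = -166 mm of the tailstock. With the quill at 0 it is 40 mm above and 23 mm beyond (robot's far side of) the quill axis, 30 degrees past upright; the flat is 65 degrees from it, towards the robot.
- socket_mouth (a point): Mouth of the setscrew's hex socket, on the screw axis, 47.5 mm from the quill axis, at y = +50 mm of the tailstock. z points out of the screw: up and towards the robot, 35 degrees from vertical, square to the quill axis. Turns with the screw; two opposite corners of the hexagon lie on its x axis. Socket: 10.5 mm across flats, 14 mm deep; an oiled countersink above widens to 25 mm across, 10.7 mm further out.
- setscrew (a joint): How far the setscrew, in a round boss on the robot's side of the barrel, has been turned clockwise as seen from outside along its axis (rad). It starts loose at 0 to 0.3 and comes up tight against a stop at 1.3; turning takes about 0.1 N m. At 0 the socket's x axis lies in the tailstock's x-z plane.
- key_grip (a point): Middle of the grip of the larger T-handle hex key: a black bar 100 mm long (x), 18 mm thick (y), 24 mm high (z). The 10 mm hexagonal shank runs from it along -z; its tip is 142 mm below this point; two opposite corners of the hexagon lie on the x axis. Mass about 0.2 kg. It stands upright in the stand, its bar across the stand within 15 degrees.
- key_tip (a point): Tip of the larger key's shank, on its axis.
- stand: Wooden block, 170 x 62 x 65 mm, fixed to the bench, holding two T-handle hex keys in holes in its top; origin under its middle, x along it, z up. The larger key's hole is at x = -52 mm, the smaller key's at x = +52 mm.
- stand_floor (a point): Floor of the larger key's hole, on its axis: the hole is round, about 14 mm in diameter, 55 mm deep with a 3 mm chamfer, its mouth 65 mm and its floor 10 mm above the bench.
- small_key_grip (a point): Middle of the grip (70 x 14 x 18 mm) of the smaller, 6 mm T-handle hex key, standing in the other hole of the stand; too small for the screw. To be left alone.
- candlestick: Turned wooden candlestick, 76 mm across its foot, 104 mm high, standing loose; origin under its foot. To be left alone.
- wax_tin: Round metal tin, 72 mm in diameter, 50 mm high, loose; origin under it. To be left alone.
- gouge: Turning gouge, 345 mm long, dark wooden handle (33 mm high) and steel blade, lying loose on the bench; origin under its middle, blade to +x. To be left alone.
There are look-alikes about, which are no part of the job. Several things have the shape of the stand; the one meant has the colours described above.

How it is judged:
On the way, in this order (a step that is already met when the one before it is completed fails the run):
1. the quill is turned until its flat faces the setscrew (within 0.12 rad), the setscrew still loose (value of joint quill between -0.12 and 0.12 rad and value of joint setscrew below 0.55 rad), for 0.2 s.
2. with the flat still facing it, the setscrew is turned tight (past 1.0 rad) (value of joint quill between -0.12 and 0.12 rad and value of joint setscrew above 1 rad), for 0.1 s.
At the end, for the whole second after the job is handed in: The quill's flat faces the setscrew within 0.12 rad, the setscrew is tight (past 1.0 of its 1.3 rad), and the larger key stands at rest in its own hole, tip within 10 mm of the hole's floor and leaning less than 0.12 rad (all of step 2 and horizontal distance between key_tip and stand_floor below 0.006 m and z of key_tip in the frame of stand below 0.02 m and angle between key_grip's own z axis and vertical below 0.12 rad and linear speed of key below 0.02 m/s); the robot touches nothing.
It fails at once if the setscrew is tightened (past 0.55 rad) while the flat does not face it (more than 0.2 rad off) (value of joint setscrew above 0.55 rad and (value of joint quill above 0.2 rad or value of joint quill below -0.2 rad)).
It fails at once if the candlestick is moved more than 30 mm (distance of candlestick from where it was at the start of the episode above 0.03 m).
It fails at once if the wax tin is moved more than 30 mm (distance of wax_tin from where it was at the start of the episode above 0.03 m).
It fails at once if the gouge is moved more than 30 mm (distance of gouge from where it was at the start of the episode above 0.03 m).
It fails at once if the smaller hex key is moved more than 30 mm (distance of small_key_grip from where it was at the start of the episode above 0.03 m).
It also fails if it takes over 59 s, if anything falls off the work surface, if the arm or the gripper's body presses on something with over 40 N, if the wrist force passes 120 N, or if a joint passes its speed limit or range.

## Working session

There is one attempt and no reset: what is moved stays moved. The work goes in short steps, each a Python script; the robot and the scene stay as the last script left them, time stands still between calls to the robot, and variables do not carry over. Pictures are saved under pics/ and viewed, at most 10 in all, crops included, and the job is handed in when it is done.

```bash
ls; mkdir -p pics
cat > h.py <<'E'
import numpy as np, cv2
from station import ctrl,get_state,vision,ticket,models
def cam(n):
    i=vision.camera_info(n); return np.array(i["mtx"]),np.array(i["R"]),np.array(i["t"])
def cloud(n,d):
    K,R,t=cam(n); v,u=np.mgrid[0:384,0:512]
    P=np.stack([(u-K[0,2])/K[0,0]*d,(v-K[1,2])/K[1,1]*d,d],-1)
    return (P-t)@R
def proj(n,X):
    K,R,t=cam(n); c=R@np.array(X)+t; c=K@c; return c[:2]/c[2]
E
python3 - <<'E'
from h import *
print(get_state()); print(ctrl.pinch_z)
for n in("scene","top"):
    im,d=vision.grab_frame(n); cv2.imwrite(f"pics/{n}0.png",im); np.save(f"{n}0.npy",d)
    K,R,t=cam(n); print(n,K[0,0],-R.T@t,R[2])
    C=cloud(n,d)
    for k in["tailstock","quill_nose","crank_grip","setscrew","key_grip","stand","small_key_grip","candlestick","wax_tin","gouge"]:
        for r in models.masks_of(n,k)[:3]:
            m=r["mask"]&(d>0); p=C[m]
            print(k,round(r["p"],2),np.round(r["point"]),m.sum(),np.round(np.median(p,0),3),np.round(p.min(0),3),np.round(p.max(0),3))
a=cv2.imread("pics/scene0.png")
E
```

```text
pics
{'time': 0.0, 'qpos': array([ 1.41449024,  0.50832254, -0.23749893,  1.5011558 ,  0.12565217,
        1.14884788, -0.15480396]), 'qd': array([ 0.00073308, -0.0003701 ,  0.00025035,  0.00121494, -0.00085175,
        0.00059524,  0.00087662]), 'tau': array([ 4.13330526e-04, -6.20593500e+01, -2.18595922e+00, -2.49647105e+01,
        1.28718591e-02,  1.20036030e-02,  4.22906510e-05]), 'tcp_pos': array([ 0.16156499, -0.60324007,  0.23043031]), 'eef_rot': array([-8.68694528e-04,  9.91445757e-01,  1.30516445e-01, -1.13885346e-04]), 'contact_force': array([ 0.35566589, -0.22109263,  1.09007663]), 'wrist_torque': array([ 0.06020901, -0.04022923, -0.00986375]), 'gripper_force': 0.0, 'width': 0.08558753969511851}
-0.0187
scene 393.6017258810874 [0.98787286 0.86699658 0.73105956] [-0.43774346 -0.72577159 -0.53069413]
tailstock 0.72 [215. 213.] 6810 [0.606 0.035 0.045] [ 0.365 -0.554 -0.002] [0.72  0.137 0.214]
quill_nose 0.97 [196. 165.] 1085 [ 0.584 -0.112  0.167] [ 0.388 -0.596 -0.002] [0.651 0.137 0.214]
key_grip 0.66 [177. 182.] 407 [ 0.645 -0.256  0.039] [ 0.604 -0.326  0.   ] [ 0.674 
[... 1884 characters left out ...]
263 -0.006] [0.382 0.35  0.072]
small_key_grip 0.42 [172. 174.] 62 [0.567 0.33  0.121] [0.56  0.304 0.109] [0.574 0.359 0.128]
candlestick 0.77 [344. 203.] 387 [ 0.456 -0.268  0.093] [ 0.425 -0.307 -0.001] [ 0.496 -0.24   0.113]
candlestick 0.75 [169. 202.] 170 [0.463 0.336 0.162] [ 0.455  0.286 -0.005] [0.476 0.411 0.168]
wax_tin 0.63 [304. 169.] 712 [ 0.571 -0.12   0.186] [ 0.528 -0.248 -0.01 ] [0.692 0.144 0.215]
wax_tin 0.61 [346. 153.] 295 [ 0.633 -0.274  0.048] [ 0.583 -0.306  0.015] [ 0.668 -0.219  0.196]
gouge 0.87 [381. 195.] 611 [ 0.497 -0.41   0.023] [ 0.364 -0.434 -0.01 ] [ 0.707 -0.392  0.039]
gouge 0.57 [173. 199.] 212 [0.464 0.332 0.161] [0.455 0.285 0.035] [0.489 0.383 0.168]
```

View pics/scene0.png

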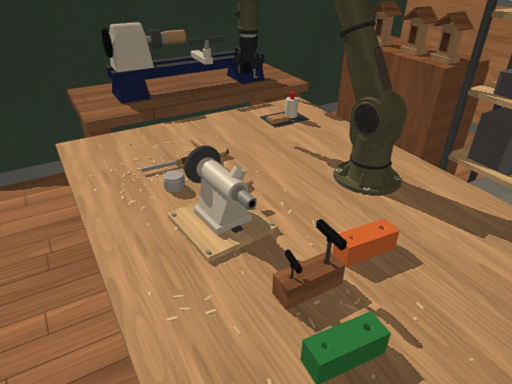

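View pics/top0.png

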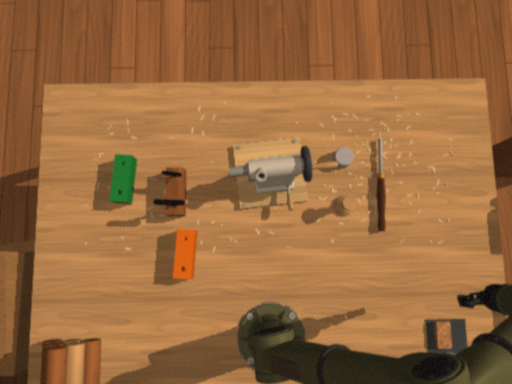

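The scene view shows the tailstock at about (222,190) and the brown stand at (308,280), its larger key at (330,236). The green and orange blocks are look-alikes. The top view agrees: nose at (233,171), wheel at (307,163), grip at (323,165), key bar at (170,203). Next I fit the tailstock and key poses to the depth clouds.

```bash
cat > fit.py <<'E'
from h import *
from scipy.optimize import least_squares
S=cloud("scene",np.load("scene0.npy")).reshape(-1,3); T=cloud("top",np.load("top0.npy")).reshape(-1,3)
def inside(P,lo,hi): return P[np.all((P>lo)&(P<hi),1)]
for nm,P0 in(("scene",S),("top",T),("both",np.r_[S,T])):
    p=np.array([0.57,-0.02,0.1,0.15])
    for it in range(4):
        X,Y,a,z=p; A=inside(P0,[.4,-.3,.1],[.75,.2,.22])
        def loc(P,p):
            d=P[:,:2]-p[:2]; c,s=np.cos(p[2]),np.sin(p[2]); return np.c_[d@[c,s],d@[-s,c],P[:,2]-p[3]]
        L=loc(A,p); r=np.hypot(L[:,0],L[:,2])
        m=(abs(L[:,1])<.08)&(abs(r-.033)<(.02 if it<1 else .006)); B=A[m]
        f=lambda q:(lambda L:np.hypot(L[:,0],L[:,2])-.033)(loc(B,[q[0],p[1],q[1],q[2]]))
        s=least_squares(f,[p[0],p[2],p[3]],loss="soft_l1",f_scale=.002).x; 
        p=np.array([s[0],p[1],s[1],s[2]])
    L=loc(A,p); r=np.hypot(L[:,0],L[:,2])
    q=L[(r<.022)&(L[:,1]>.06)]; w=L[(r>.045)&(r<.066)&(L[:,1]<-.06)&(L[:,1]>-.16)]
    print(nm,p,len(B),"nose y",np.percentile(q[:,1],[50,95,99]) if len(q) else 0,"wheel y",np.percentile(w[:,1],[2,10,50,90]) if len(w) else 0)
    sh=L[(L[:,1]>.09)&(L[:,1]<.165)&(r<.024)]
    th=np.degrees(np.arctan2(sh[:,0],sh[:,2])); rr=np.hypot(sh[:,0],sh[:,2])
    for b in range(-120,120,15):
        k=(th>=b)&(th<b+15)
        if k.sum()>2: print("  ",b,k.sum(),np.round(np.median(rr[k]),4))
    g=L[(L[:,1]<-.135)&(L[:,1]>-.215)&(r>.02)&(r<.075)]; 
    if len(g)>5:
        gf=least_squares(lambda q:np.hypot(g[:,0]-.046*np.sin(q[0]),g[:,2]-.046*np.cos(q[0]))-.012,[-.5],loss="soft_l1",f_scale=.003)
        print("grip",len(g),"ang",gf.x,"quill",gf.x-np.pi/6,"y",g[:,1].min(),g[:,1].max(),np.median(abs(gf.fun)))
    bar=inside(P0,[.40,.25,.14],[.53,.42,.18]); c=bar.mean(0); u=np.linalg.svd((bar-c)[:,:2])[2][0]; pr=(bar-c)[:,:2]@u
    tb=bar[bar[:,2]>.158]
    print("bar",len(bar),c,u,pr.min(),pr.max(), "mid",c[:2]+u*(pr.min()+pr.max())/2, "top",np.median(tb,0),np.percentile(bar[:,2],95))
    st=inside(P0,[.40,.25,.055],[.63,.42,.072]); st=st.astype(np.float32)
    print("stand",len(st),cv2.minAreaRect(st[:,:2].copy()))
E
python3 fit.py
```

```text
scene [ 0.57926958 -0.02        0.09785375  0.15035918] 932 nose y [0.13318418 0.15487457 0.15566842] wheel y [-0.14954956 -0.10929074 -0.09674256 -0.09331709]
   -105 4 0.0125
   -90 3 0.0139
   -75 6 0.0133
   -60 7 0.0148
   -45 12 0.0181
   -30 25 0.0178
   -15 29 0.0181
   0 29 0.0181
   15 35 0.0176
   30 40 0.0178
   45 36 0.0178
   60 32 0.0179
   75 31 0.0176
   90 24 0.0174
   105 14 0.0174
grip 83 ang [-0.47567866] quill [-0.99927744] y -0.2030172438853803 -0.13622822118515035 0.0010558381861789107
bar 398 [0.4717141  0.34132134 0.15808767] [0.02333692 0.99972766] -0.05540005347073779 0.044336905622038264 mid [0.47158501 0.33579127] top [0.47087205 0.33983476 0.16341218] 0.16518119192440572
stand 1379 ((0.518923819065094, 0.3350187838077545), (0.17200377583503723, 0.06579247117042542), 0.2771849036216736)
top [ 0.57801776 -0.02        0.09882914  0.14876653] 828 nose y [0.12494092 0.15197242 0.1547243 ] wheel y [-0.15741466 -0.14410071 -0.10546128 -0.09434914]
   -120 3 0.0149
   -90 9 0.0143
   -75 5 0.0196
   -60 11 0.016
   -45 26 0.0183
   -30 26 0.0183
   -15 25 0.018
[... 662 characters left out ...]
8531   -0.09380157]
   -120 6 0.0131
   -105 6 0.014
   -90 9 0.0154
   -75 13 0.0167
   -60 27 0.017
   -45 32 0.0182
   -30 49 0.0183
   -15 55 0.018
   0 55 0.0186
   15 58 0.018
   30 52 0.018
   45 49 0.0178
   60 39 0.0178
   75 35 0.0177
   90 20 0.0174
   105 14 0.0172
grip 215 ang [-0.47778617] quill [-1.00138495] y -0.2030611043931274 -0.1352045149698405 0.001561258381721416
bar 575 [0.46931777 0.33866979 0.15903543] [0.04318134 0.99906725] -0.053637835943244574 0.04706163321135874 mid [0.46917579 0.33538475] top [0.46829197 0.33676082 0.16336022] 0.165601905326188
stand 2033 ((0.5184608101844788, 0.33501651883125305), (0.17292995750904083, 0.06579247117042542), 0.2771849036216736)
```

```bash
cat >> h.py <<'E'
from scipy.spatial.transform import Rotation as Ro
O=np.array([.579,-.0185,0]); YAW=.098; RT=Ro.from_euler("z",YAW).as_matrix(); PZ=ctrl.pinch_z
W=lambda x,y,z:O+RT@np.array([x,y,z])
def quat(xd,zd):
    xd=np.array(xd,float);zd=np.array(zd,float);zd/=np.linalg.norm(zd);xd-=zd*(xd@zd);xd/=np.linalg.norm(xd)
    return Ro.from_matrix(np.c_[xd,np.cross(zd,xd),zd]).as_quat(scalar_first=True)
def tcp(P,q): # TCP for grasp point P
    return np.array(P)-Ro.from_quat(q,scalar_first=True).as_matrix()[:,2]*PZ
S35,C35=np.sin(np.radians(35)),np.cos(np.radians(35))
A=RT@[-S35,0,C35]; EX=RT@[C35,0,S35]; EY=RT@[0,1,0]
MOUTH=W(0,.05,.15)+.0475*A
def scr(phi,tip): # tool pose: key x at phi(rad), key tip at height `tip` above mouth along the axis
    q=quat(np.cos(phi)*EX+np.sin(phi)*EY,-A); return tcp(MOUTH+(tip+.142)*A,q),q
def grip(ang,y=-.172,dz=0):
    return W(.046*np.sin(ang),y,.15+.046*np.cos(ang)+dz)
HOLE=np.array([.4665,.335,.0]); BAR=np.array([.033,1,0])
E
python3 - <<'E'
from h import *
D=[0,0,-1]; f=lambda j:None if j is None else np.round(j,2)
print("mouth",MOUTH)
for s in(1,-1):
    q=quat(s*EY,D)
    for a in(-.48,.52): print("grip",s,a,f(ctrl.ik(tcp(grip(a),q),q)))
    q=quat(s*BAR,D)
    for z in(.152,.24): print("key",s,z,f(ctrl.ik(tcp(HOLE+[0,0,z],q),q)))
for d in range(-360,360,30):
    print(d,[f(ctrl.ik(*scr(np.radians(d),t))) for t in(.04,-.013)])
E
```

```text
mouth [0.54699368 0.02859437 0.18890972]
grip 1 -0.48 [ 0.73  0.61 -0.75  1.63  0.46  1.08 -0.05]
grip 1 0.52 [ 0.68  0.67 -0.75  1.52  0.49  1.14 -0.07]
key 1 0.152 [ 0.01  0.8  -1.23  1.76  0.81  1.19 -1.49]
key 1 0.24 [ 0.02  0.68 -1.23  1.65  0.66  1.3  -1.35]
grip -1 -0.48 [ 0.24  0.52  0.06  1.64 -0.04  0.98 -2.72]
grip -1 0.52 [ 0.21  0.58  0.08  1.53 -0.05  1.03 -2.74]
key -1 0.152 [ 0.01  0.8  -1.23  1.76  0.81  1.19  1.65]
key -1 0.24 [ 0.02  0.68 -1.23  1.65  0.66  1.3   1.79]
-360 [array([ 0.97, -0.2 , -0.85,  2.25, -0.58,  0.48, -0.94]), array([ 1.42, -0.07, -1.43,  2.29, -0.42,  0.27, -1.13])]
-330 [array([ 0.97, -0.2 , -0.85,  2.25, -0.58,  0.48, -0.42]), array([ 1.42, -0.07, -1.42,  2.29, -0.41,  0.27, -0.61])]
-300 [array([ 0.97, -0.2 , -0.85,  2.25, -0.58,  0.48,  0.11]), array([ 1.39, -0.06, -1.4 ,  2.29, -0.37,  0.27, -0.13])]
-270 [array([ 0.69, -0.16, -0.64,  2.25, -0.4 ,  0.44,  0.43]), array([ 1.42, -0.06, -1.42,  2.29, -0.41,  0.27,  0.43])]
-240 [array([ 0.92, -0.19, -0.81,  2.25, -0.54,  0.47,  1.11]), array([ 1.35, -0.05, -1.38,  2.29, -0.33,  0.26,  0.87]
[... 1600 characters left out ...]
 -0.16,  2.26, -0.1 ,  0.41,  1.68]), array([ 0.54, -0.02, -0.62,  2.29, -0.08,  0.25,  1.66])]
210 [array([-0.52, -0.16,  0.35,  2.26,  0.21,  0.43,  1.87]), array([-0.66, -0.03,  0.55,  2.3 ,  0.09,  0.25,  2.  ])]
240 [array([-0.77, -0.18,  0.54,  2.26,  0.36,  0.45,  2.23]), array([-1.05, -0.05,  0.91,  2.31,  0.23,  0.26,  2.39])]
270 [array([ 1.06, -0.22, -0.9 ,  2.25, -0.64,  0.5 , -2.44]), array([ 1.28, -0.04, -1.31,  2.29, -0.26,  0.26, -2.86])]
300 [array([ 0.97, -0.2 , -0.85,  2.25, -0.58,  0.48, -1.99]), array([ 1.34, -0.05, -1.37,  2.29, -0.31,  0.26, -2.28])]
330 [array([ 0.97, -0.2 , -0.85,  2.25, -0.58,  0.48, -1.46]), array([ 1.38, -0.06, -1.4 ,  2.29, -0.36,  0.27, -1.71])]
```

```bash
python3 - <<'E'
from h import *
q=quat(EY,[0,0,-1]); a0=-.48
st=lambda n:(lambda s:print(n,round(s["time"],2),np.round(s["tcp_pos"],4),np.round(s["contact_force"],1),round(s["width"],4)))(get_state())
ctrl.movep(tcp(grip(a0,dz=.09),q),q); st("above")
ctrl.movel(tcp(grip(a0),q)); st("down")
ctrl.close_gripper(40); st("closed")
for a in np.linspace(a0,np.pi/6,7)[1:]:
    ctrl.movel(tcp(grip(a),q),max_speed=.06)
    st("a%.2f"%a)
ctrl.ungrasp(); st("open")
ctrl.movel(tcp(grip(np.pi/6,dz=.10),q)); st("up")
for n in("scene","top"):
    im,d=vision.grab_frame(n); cv2.imwrite(f"pics/{n}1.png",im); np.save(f"{n}0.npy",d)
E
python3 fit.py | grep -v bar
```

```text
above 3.2 [ 0.5742 -0.1935  0.2618] [0.2 0.4 0.3] 0.0852
down 3.95 [ 0.5752 -0.1918  0.1728] [-0.4  0.5  0.2] 0.0855
closed 4.54 [ 0.5749 -0.1918  0.1725] [-0.6 -1.   3.1] 0.0217
a-0.31 4.82 [ 0.5808 -0.1912  0.1749] [-4.7  0.2  3.5] 0.0216
a-0.15 5.09 [ 0.5888 -0.1904  0.1768] [-4.  -0.1  3.5] 0.0217
a0.02 5.37 [ 0.597  -0.1896  0.1772] [-2.6 -0.8  1.4] 0.0216
a0.19 5.64 [ 0.6047 -0.1889  0.1763] [ 0.1 -0.5 -0.3] 0.0221
a0.36 5.92 [ 0.6121 -0.1881  0.1742] [ 0.2 -0.8 -0.9] 0.022
a0.52 6.19 [ 0.6189 -0.1874  0.1708] [-0.8 -0.9 -2.8] 0.0219
open 6.83 [ 0.6188 -0.1874  0.1712] [-0.3 -0.1 -0.5] 0.0852
up 7.65 [ 0.6182 -0.1875  0.2702] [-1.  -0.  -1.4] 0.0854
scene [ 0.57919323 -0.02        0.09899834  0.15025951] 931 nose y [0.13251611 0.15481396 0.15609752] wheel y [-0.15251751 -0.12799271 -0.09740366 -0.09409644]
   -120 4 0.0116
   -90 5 0.0131
   -75 15 0.0166
   -60 12 0.0152
   -45 11 0.0148
   -30 16 0.0149
   -15 13 0.0153
   0 31 0.0178
   15 37 0.0181
   30 38 0.0183
   45 37 0.0179
   60 34 0.0179
   75 29 0.0177
   90 21 0.0177
   105 15 0.0178
grip 88 ang [0.52358082] quill
[... 706 characters left out ...]
45537090302, 0.16837246716022491), 89.77237701416016)
both [ 0.57895003 -0.02        0.0986681   0.14964216] 1759 nose y [0.12861547 0.15458855 0.15585787] wheel y [-0.15475109 -0.13446822 -0.09863974 -0.09422926]
   -120 4 0.0112
   -105 7 0.0139
   -90 23 0.0175
   -75 31 0.0167
   -60 30 0.0156
   -45 33 0.0147
   -30 35 0.0153
   -15 39 0.0156
   0 57 0.018
   15 58 0.0182
   30 51 0.0187
   45 50 0.0181
   60 41 0.0175
   75 31 0.018
   90 22 0.0178
   105 14 0.0178
grip 193 ang [0.54128998] quill [0.01769121] y -0.20015673569888456 -0.13530784033833013 0.001443381092050687
stand 2018 ((0.5181223750114441, 0.3340880870819092), (0.06710295379161835, 0.174122616648674), 89.17717742919922)
```

Run:
```python
from h import *
q=quat(BAR,[0,0,-1])
st=lambda n:(lambda s:print(n,round(s["time"],2),np.round(s["tcp_pos"],4),np.round(s["contact_force"],1),round(s["width"],4),np.round(s["qpos"],2)))(get_state())
ctrl.movep(tcp(HOLE+[0,0,.26],q),q); st("above")
ctrl.movel(tcp(HOLE+[0,0,.153],q)); st("down")
ctrl.close_gripper(90); st("closed")
ctrl.movel(tcp(HOLE+[0,0,.30],q)); st("up")
im,d=vision.grab_frame("scene"); cv2.imwrite("pics/s2.png",cv2.resize(im[120:310,150:420],None,fx=2.9,fy=2.9))
np.save("s2.npy",d)
f=lambda j:None if j is None else np.round(j,2)
for d in(50,60,110,120,240,300,-10,170): print(d,[f(ctrl.ik(*scr(np.radians(d),t))) for t in(.05,.03,0,-.013)])
```

```text
above 9.72 [0.4675 0.334  0.2411] [ 0.1 -0.1  0.5] 0.0852 [-0.08  0.54 -0.95  1.62  0.46  1.22 -1.16]
down 10.58 [0.4668 0.3354 0.1351] [-0.7  0.6  0.7] 0.0851 [-0.13  0.65 -0.88  1.76  0.58  1.01 -1.26]
closed 11.22 [0.4666 0.3352 0.1347] [-0.7 -0.3  4.2] 0.0166 [-0.13  0.65 -0.88  1.76  0.58  1.01 -1.26]
up 12.35 [0.4663 0.3345 0.2803] [ 1.1  1.3 -1.3] 0.0166 [-0.08  0.51 -0.97  1.55  0.43  1.31 -1.13]
50 [array([ 0.4 , -0.16, -0.4 ,  2.24, -0.25,  0.45, -0.42]), array([ 0.46, -0.12, -0.48,  2.26, -0.25,  0.39, -0.43]), array([ 0.54, -0.05, -0.6 ,  2.29, -0.17,  0.29, -0.52]), array([ 0.58, -0.02, -0.66,  2.29, -0.08,  0.25, -0.61])]
60 [array([ 0.35, -0.16, -0.36,  2.24, -0.23,  0.45, -0.27]), array([ 0.42, -0.12, -0.44,  2.26, -0.23,  0.39, -0.27]), array([ 0.51, -0.05, -0.56,  2.29, -0.16,  0.29, -0.35]), array([ 0.54, -0.02, -0.62,  2.29, -0.08,  0.25, -0.44])]
110 [array([ 0.17, -0.16, -0.21,  2.24, -0.14,  0.44,  0.5 ]), array([ 0.24, -0.11, -0.29,  2.26, -0.15,  0.38,  0.51]), array([ 0.34, -0.05, -0.41,  2.29, -0.11,  0.29,  0.47]), array([ 0.38, -0.02, -0.47,  2.3 , -0.06,
[... 501 characters left out ...]
([ 0.92, -0.21, -0.78,  2.24, -0.57,  0.51, -1.99]), array([ 0.88, -0.16, -0.81,  2.26, -0.48,  0.42, -2.1 ]), array([ 0.85, -0.06, -0.88,  2.28, -0.28,  0.3 , -2.32]), array([ 0.86, -0.02, -0.93,  2.29, -0.12,  0.25, -2.48])]
-10 [array([ 0.81, -0.2 , -0.71,  2.24, -0.49,  0.49, -1.2 ]), array([ 0.78, -0.14, -0.74,  2.26, -0.42,  0.41, -1.29]), array([ 0.75, -0.06, -0.78,  2.28, -0.24,  0.3 , -1.49]), array([ 0.75, -0.02, -0.82,  2.29, -0.11,  0.25, -1.63])]
170 [array([ 0.27, -0.16, -0.3 ,  2.24, -0.19,  0.44,  1.6 ]), array([ 0.32, -0.12, -0.36,  2.26, -0.19,  0.38,  1.6 ]), array([-0.07, -0.05, -0.02,  2.29, -0.01,  0.29,  1.41]), array([ 0.25, -0.02, -0.33,  2.3 , -0.05,  0.25,  1.45])]
```

View pics/s2.png

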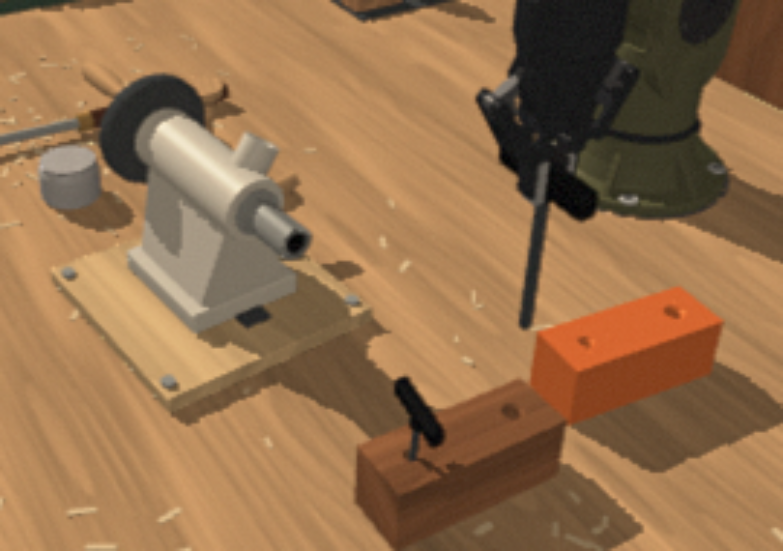

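```bash
cat >> h.py <<'E'
def st(n): s=get_state();print(n,round(s["time"],2),np.round(s["tcp_pos"],4),"F",np.round(s["contact_force"],1),"M",np.round(s["wrist_torque"],2),round(s["width"],4),np.round(s["qpos"],2)); return s
def key_axis(): # expected grip point, key z from tool state
    s=get_state(); R=Ro.from_quat(s["eef_rot"],scalar_first=True).as_matrix(); z=R[:,2]
    return np.array(s["tcp_pos"])+z*PZ, -z, R
def shank(n,d): # deviation of the seen shank from the expected axis, tool x,y
    g,k,R=key_axis(); P=cloud(n,d).reshape(-1,3)-g; h=P@-k; L=P@R
    out=[]
    for lo,hi in((.05,.08),(.08,.11),(.11,.138)):
        m=(h>lo)&(h<hi)&(np.hypot(L[:,0],L[:,1])<.018); c=-cam(n)[1].T@cam(n)[2]-g
        v=c-(c@k)*k; v/=np.linalg.norm(v)
        if m.sum()>3: out.append((int(m.sum()),np.round(1e3*(np.median(L[m],0)-.005*(v@R))[:2],1)))
    print(n,out)
E
python3 - <<'E'
from h import *
d=np.load("s2.npy"); shank("scene",d)
ctrl.movep(*scr(np.radians(120)-.15,.05)); st("pre")
for n in("scene","top"):
    im,d=vision.grab_frame(n); shank(n,d); g,k,R=key_axis()
    for X in(g-.142*k,MOUTH,MOUTH+.0107*A): cv2.circle(im,tuple(np.int32(np.round(proj(n,X)*16))),16,(0,0,255),-1,shift=4) if 0 else None
    c=np.int32(proj(n,MOUTH)); cr=cv2.resize(im[c[1]-50:c[1]+40,c[0]-60:c[0]+60],None,fx=6,fy=6,interpolation=cv2.INTER_CUBIC)
    for X,col in((g-.142*k,(0,0,255)),(MOUTH,(0,255,0)),(MOUTH+.0107*A,(255,0,0))):
        p=(proj(n,X)-c+[60,50]+.5)*6; cv2.circle(cr,(int(p[0]),int(p[1])),3,col,-1)
    cv2.imwrite(f"pics/{n}3.png",cr)
E
```

```text
scene [(60, array([-1.1, -0.2])), (52, array([-0.6,  0.2])), (47, array([-0.8,  0.5]))]
pre 13.87 [0.4484 0.0197 0.3308] F [ 0.   0.3 -1.8] M [-0.12  0.83  0.01] 0.0168 [ 0.16 -0.15 -0.21  2.24 -0.13  0.44  0.52]
scene [(44, array([-0.7, -0. ])), (42, array([-0.9,  0.3])), (40, array([-0.8, -0.4]))]
top [(16, array([ 0.9, -0.6])), (14, array([ 0.1, -0.8])), (14, array([ 2., -1.]))]
```

View pics/scene3.png

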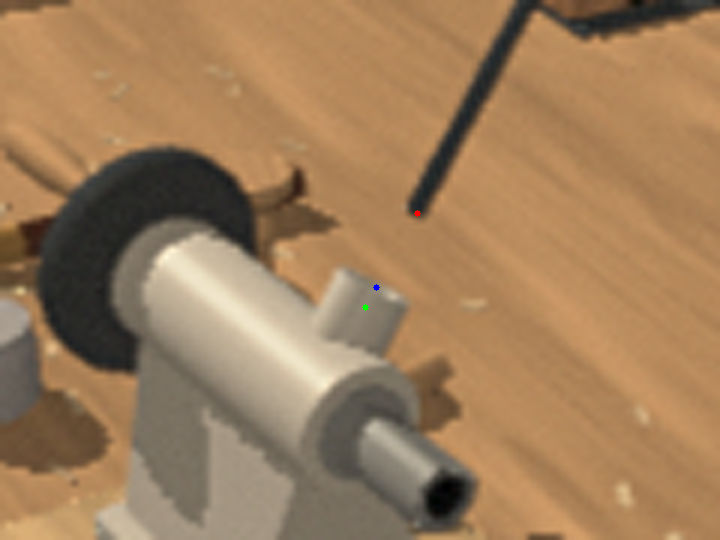

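View pics/top3.png

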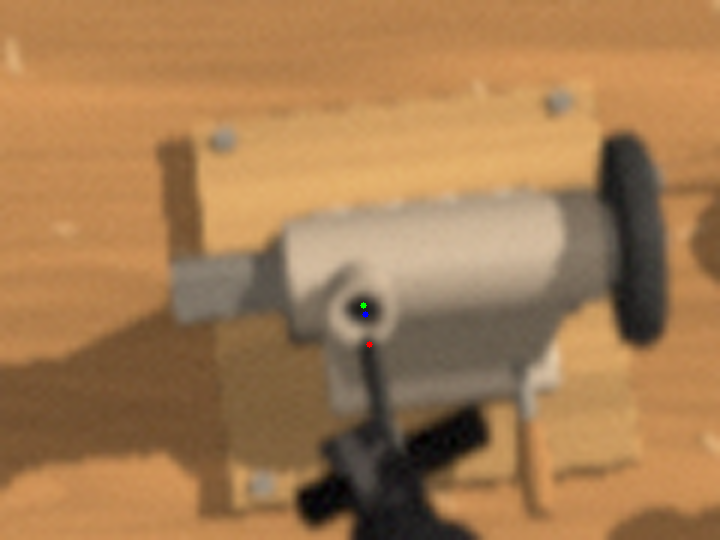

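The tip (red) lines up with the countersunk hole in both views: at (365,310) in the top crop and on the boss end at (376,287) in the scene crop. I insert in small steps and watch the force.

Run:
```python
from h import *
phi=np.radians(120)-.15
p,q=scr(phi,.012); ctrl.movel(p,max_speed=.08); st("rim")
for t in(.008,.004,.001,-.002,-.005,-.008,-.011,-.013):
    p,q=scr(phi,t); ctrl.movel(p,max_speed=.03); s=st(t)
    g,k,R=key_axis(); e=g-.142*k-MOUTH; F=np.array(s["contact_force"])
    print("   tip rel: ax %.4f ex %.4f ey %.4f  Fax %.1f"%(e@A,e@EX,e@EY,F@A))
    if F@A>14: print("stop"); break
```

```text
rim 14.59 [0.4698 0.0211 0.2996] F [-0.  -0.6 -1.7] M [-0.1   0.87 -0.  ] 0.0165 [ 0.17 -0.08 -0.25  2.28 -0.1   0.33  0.48]
0.008 14.88 [0.472  0.0212 0.2966] F [ 0.3  0.6 -2.6] M [-0.06  0.92 -0.03] 0.0163 [ 0.18 -0.07 -0.25  2.28 -0.09  0.31  0.47]
   tip rel: ax 0.0081 ex 0.0001 ey 0.0000  Fax -2.3
0.004 15.16 [0.4743 0.0215 0.293 ] F [ 1.2 -0.5 -2.7] M [-0.04  0.84 -0.  ] 0.0166 [ 0.18 -0.06 -0.25  2.29 -0.08  0.3   0.46]
   tip rel: ax 0.0039 ex -0.0002 ey 0.0000  Fax -2.9
0.001 15.41 [0.476  0.0216 0.2905] F [-0.4 -1.1 -1.3] M [-0.1   0.88  0.03] 0.0167 [ 0.18 -0.05 -0.26  2.29 -0.07  0.29  0.45]
   tip rel: ax 0.0008 ex -0.0002 ey 0.0000  Fax -0.7
-0.002 15.66 [0.4777 0.0219 0.288 ] F [ 0.8  0.3 -2. ] M [0.01 0.94 0.1 ] 0.017 [ 0.18 -0.04 -0.26  2.29 -0.07  0.28  0.45]
   tip rel: ax -0.0022 ex -0.0002 ey 0.0001  Fax -2.1
-0.005 15.91 [0.4795 0.022  0.2856] F [ 0.6  0.7 -3. ] M [0.05 0.98 0.12] 0.0165 [ 0.18 -0.04 -0.26  2.29 -0.06  0.28  0.44]
   tip rel: ax -0.0052 ex -0.0002 ey 0.0001  Fax -2.8
-0.008 16.16 [0.4812 0.0222 0.2832] F [ 0.5  1.1 -3.3] M [0.06 1.05 0.11] 0.0168 [ 0.18 -0.03 -0.27  2.29 -0.05  0.27  0.43]
   tip rel: ax -0.0082 ex -0.0002 ey 0.0001  Fax -3.0
-0.011 16.41 [0.4829 0.0223 0.2807] F [-0.1  0.9 -2.8] M [0.1  1.03 0.07] 0.0168 [ 0.18 -0.02 -0.27  2.3  -0.04  0.26  0.42]
   tip rel: ax -0.0112 ex -0.0001 ey 0.0000  Fax -2.3
-0.013 16.66 [0.484  0.0224 0.2794] F [-2.8  0.1  0.6] M [0.13 1.19 0.2 ] 0.0168 [ 0.18 -0.02 -0.27  2.3  -0.04  0.25  0.41]
   tip rel: ax -0.0129 ex 0.0001 ey 0.0000  Fax 2.0
```

Run:
```python
from h import *
q0=np.array(get_state()["qpos"]); m0=np.array(get_state()["wrist_torque"])@A
for i in range(1,30):
    j=q0.copy(); j[6]-=(.15*i if i<7 else .9+.05*(i-6)); ctrl.set_joints(j)
    s=get_state(); g,k,R=key_axis(); phi=np.arctan2(R[:,0]@EY,R[:,0]@EX); m=np.array(s["wrist_torque"])@A-m0
    print(round(s["time"],2),"q7 %.2f screw est %.3f MA %.2f"%(s["qpos"][6],np.radians(120)-phi,m),np.round(s["contact_force"],1))
    if abs(m)>.8 or np.radians(120)-phi>1.45: break
```

```text
16.93 q7 0.27 screw est 0.296 MA -0.06 [-2.3  0.5  0.4]
17.19 q7 0.12 screw est 0.444 MA -0.08 [-3.3  0.7 -0.1]
17.46 q7 -0.03 screw est 0.592 MA -0.01 [-3.4  0.7  0. ]
17.73 q7 -0.18 screw est 0.742 MA 0.02 [-3.2  1.1  1.9]
17.99 q7 -0.33 screw est 0.892 MA -0.03 [-2.4  1.   1.5]
18.26 q7 -0.48 screw est 1.042 MA 0.01 [-2.7  0.8  0.8]
18.51 q7 -0.53 screw est 1.094 MA 0.03 [-2.3  0.5  0.3]
18.76 q7 -0.58 screw est 1.146 MA 0.06 [-2.8  0.2  0.7]
19.01 q7 -0.63 screw est 1.197 MA 0.09 [-2.1  0.2  1.1]
19.26 q7 -0.68 screw est 1.247 MA 0.03 [-2.4  0.2  1.2]
19.51 q7 -0.73 screw est 1.297 MA 0.05 [-2.6 -0.2  0.8]
19.76 q7 -0.78 screw est 1.347 MA 0.04 [-1.3  0.3  0.6]
20.01 q7 -0.83 screw est 1.397 MA -0.00 [-1.2 -0.2  0.5]
20.26 q7 -0.88 screw est 1.447 MA 0.09 [-1.3 -0.8  1.9]
20.51 q7 -0.93 screw est 1.497 MA 0.07 [-1.  -0.6  1.8]
```

Run:
```python
from h import *
q0=np.array(get_state()["qpos"])
for i in range(1,7):
    j=q0.copy(); j[6]-=.05*i; ctrl.set_joints(j)
    s=get_state(); g,k,R=key_axis(); phi=np.arctan2(R[:,0]@EY,R[:,0]@EX)
    print(round(s["time"],2),"screw est %.3f MA %.2f"%(np.radians(120)-phi,np.array(s["wrist_torque"])@A),np.round(s["contact_force"],1),np.round(s["tau"][6],3),s["width"])
    if np.array(s["wrist_torque"])@A>.9: break
g,k,R=key_axis()
for n in("scene","top"):
    im,d=vision.grab_frame(n); shank(n,d)
    c=np.int32(proj(n,g-.06*k)); cr=cv2.resize(im[c[1]-50:c[1]+50,c[0]-60:c[0]+60],None,fx=6,fy=6,interpolation=cv2.INTER_CUBIC)
    for h in(.05,-.05):
        p=(proj(n,g+h*R[:,0])-c+[60,50]+.5)*6; cv2.circle(cr,(int(p[0]),int(p[1])),3,(0,0,255),-1)
    p=(proj(n,MOUTH+.0107*A)-c+[60,50]+.5)*6; cv2.circle(cr,(int(p[0]),int(p[1])),3,(0,255,0),-1)
    cv2.imwrite(f"pics/{n}4.png",cr)
```

```text
20.76 screw est 1.545 MA 0.14 [-2.5 -0.9  1.3] -0.322 0.01671472767499539
21.01 screw est 1.595 MA 0.11 [-1.5 -0.8  1.2] -0.372 0.016899414065504978
21.26 screw est 1.645 MA 0.14 [-1.2 -0.9  1.2] -0.381 0.016973313556555136
21.51 screw est 1.695 MA 0.14 [-1.4 -0.6  0.9] -0.377 0.016986070876873687
21.76 screw est 1.745 MA 0.04 [-0.1 -0.9  1.3] -0.364 0.01655246718368283
22.01 screw est 1.795 MA 0.09 [-0.5 -0.8  1.8] -0.363 0.016751542628826912
scene [(44, array([-0.4, -0.1])), (46, array([-0.2,  0.4])), (53, array([ 4. , -2.4]))]
top [(4, array([-4.1,  1.8])), (9, array([-1.6,  0.1])), (74, array([-0.1,  2.7]))]
```

View pics/scene4.png

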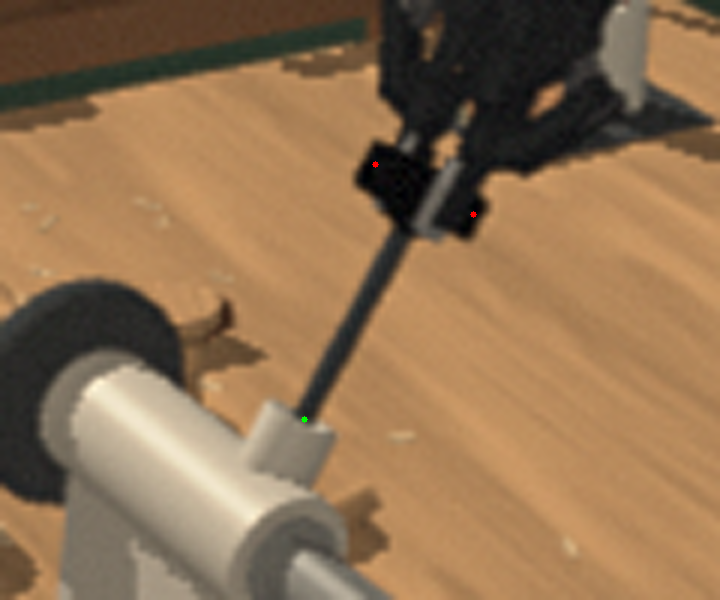

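View pics/top4.png

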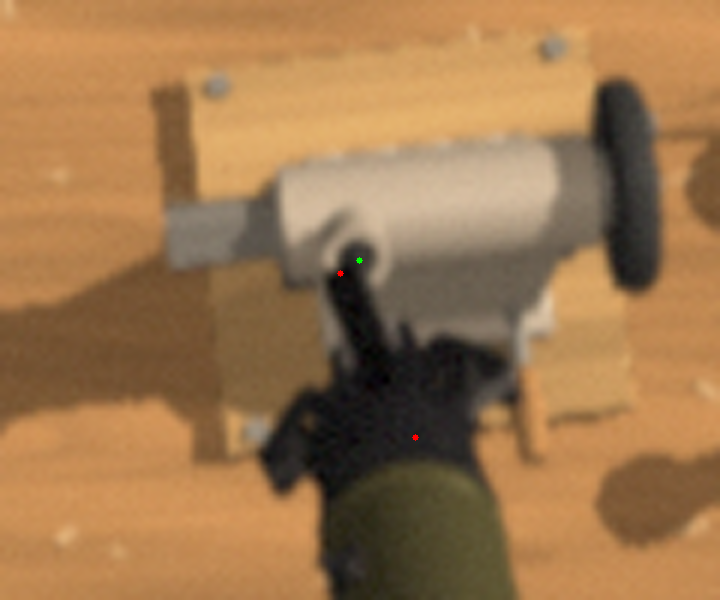

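```bash
cat > bar.py <<'E'
from h import *
def bar():
    g,k,R=key_axis()
    for n in("scene","top"):
        im,d=vision.grab_frame(n); L=(cloud(n,d).reshape(-1,3)-g)@R; b=im.reshape(-1,3).max(1)
        m=(abs(L[:,2])<.014)&(abs(L[:,0])<.06)&(abs(L[:,0])>.017)&(abs(L[:,1])<.035)&(b<45)
        B=L[m]
        for s in(1,-1):
            e=B[B[:,0]*s>0]
            if len(e)>5: print(n,"end",s,len(e),"x %.3f..%.3f"%(e[:,0].min(),e[:,0].max()),"slope %.3f"%np.polyfit(e[:,0],e[:,1],1)[0],[(round(lo,3),np.round(np.percentile(e[(abs(e[:,0])>=lo)&(abs(e[:,0])<lo+.01),1]*1e3,[5,50,95]),1)) for lo in(.02,.03,.04) if ((abs(e[:,0])>=lo)&(abs(e[:,0])<lo+.01)).sum()>3])
if __name__=="__main__": bar(); print(np.array(get_state()["wrist_torque"])@A, get_state()["gripper_force"])
E
python3 bar.py
```

```text
scene end 1 93 x 0.017..0.053 slope 0.197 [(0.02, array([-10. ,  -8.1,  -4.8])), (0.03, array([-10.1,  -8.7,  -6.9])), (0.04, array([-9.7, -4.9,  3.6]))]
scene end -1 11 x -0.042..-0.029 slope -0.138 [(0.03, array([-9.8, -8.3, -7.4]))]
top end 1 64 x 0.017..0.050 slope 0.051 [(0.02, array([-5.6, -0.4,  6.2])), (0.03, array([-6.6,  1.7,  6.7])), (0.04, array([-5.8,  1.1,  6.8]))]
0.10259313646230846 88.34637522697449
```

Run:
```python
from h import *
def rep(n):
    s=get_state(); g,k,R=key_axis(); e=g-.142*k-MOUTH; F=np.array(s["contact_force"]);M=np.array(s["wrist_torque"])
    print(n,round(s["time"],2),"phi %.3f"%np.arctan2(R[:,0]@EY,R[:,0]@EX),"tip",np.round(1e3*np.array([e@EX,e@EY,e@A]),1),"F",np.round([F@EX,F@EY,F@A],1),"M",np.round([M@EX,M@EY,M@A],2),"tau7 %.3f"%s["tau"][6]); return e@A
rep("0")
q0=np.array(get_state()["qpos"])
for d in(.04,.08,.12,.2,.3):
    j=q0.copy(); j[6]+=d; ctrl.set_joints(j); rep("back %.2f"%d)
p=np.array(get_state()["tcp_pos"])
for t in(.0015,.003,.0045):
    ctrl.movel(p-t*A,max_speed=.03); rep("push %.4f"%t)
    if np.array(get_state()["contact_force"])@A>15: break
```

```text
0 22.21 phi 0.298 tip [  0.2  -0.1 -12.9] F [-0.2  0.1  1.3] M [-0.2   0.64  0.1 ] tau7 -0.079
back 0.04 22.46 phi 0.337 tip [  0.2  -0.1 -12.9] F [-0.5 -0.9  1.6] M [-0.14  0.65 -0.09] tau7 0.293
back 0.08 22.71 phi 0.377 tip [  0.2  -0.1 -12.9] F [-0.2 -0.7  0.5] M [-0.13  0.61 -0.06] tau7 0.292
back 0.12 22.96 phi 0.416 tip [  0.2  -0.  -12.9] F [ 0.4 -1.   1.6] M [-0.11  0.64 -0.01] tau7 0.288
back 0.20 23.21 phi 0.495 tip [  0.2  -0.  -12.9] F [-0.5 -0.3  1.3] M [ 0.05  0.64 -0.08] tau7 0.488
back 0.30 23.46 phi 0.594 tip [  0.2  -0.1 -12.9] F [-0.5  0.1  2.1] M [0.01 0.65 0.01] tau7 0.579
push 0.0015 23.71 phi 0.595 tip [  0.8  -0.1 -13.3] F [-2.6  0.2 24.1] M [0.23 1.39 0.  ] tau7 -0.045
```

```bash
cat >> h.py <<'E'
def rep(n):
    s=get_state(); g,k,R=key_axis(); e=g-.142*k-MOUTH; F=np.array(s["contact_force"]);M=np.array(s["wrist_torque"])
    print(n,round(s["time"],2),"phi %.3f"%np.arctan2(R[:,0]@EY,R[:,0]@EX),"tip",np.round(1e3*np.array([e@EX,e@EY,e@A]),1),"F",np.round([F@EX,F@EY,F@A],1),"M",np.round([M@EX,M@EY,M@A],2),"q7 %.2f w %.4f"%(s["qpos"][6],s["width"])); return M@A
E
python3 - <<'E'
from h import *
q0=np.array(get_state()["qpos"])
for d in np.arange(.1,1.75,.1):
    j=q0.copy(); j[6]-=d; ctrl.set_joints(j)
    if rep("cw %.2f"%d)>.6: break
E
```

```text
cw 0.10 23.96 phi 0.494 tip [  0.6  -0.  -13. ] F [-0.9  0.4 10.5] M [ 0.1   1.14 -0.07] q7 -1.04 w 0.0165
cw 0.20 24.21 phi 0.395 tip [  0.7  -0.1 -13. ] F [-2.1  0.9 10.9] M [-0.02  1.05  0.09] q7 -1.14 w 0.0166
cw 0.30 24.46 phi 0.295 tip [  0.6  -0.1 -13. ] F [-1.7 -0.3 10.1] M [-0.08  1.16  0.11] q7 -1.24 w 0.0165
cw 0.40 24.71 phi 0.195 tip [  0.6  -0.2 -13. ] F [-1.2 -0.1 10.5] M [-0.01  1.14 -0.04] q7 -1.34 w 0.0167
cw 0.50 24.96 phi 0.094 tip [  0.6  -0.3 -13. ] F [-2.4 -0.5  9.7] M [-0.08  1.14 -0.08] q7 -1.44 w 0.0168
cw 0.60 25.21 phi -0.006 tip [  0.6  -0.3 -13. ] F [-1.7 -0.8  9.8] M [-0.13  1.06 -0.08] q7 -1.54 w 0.0165
cw 0.70 25.46 phi -0.106 tip [  0.6  -0.4 -13. ] F [-1.5 -1.4  9.5] M [-0.17  1.14 -0.02] q7 -1.64 w 0.0165
cw 0.80 25.71 phi -0.206 tip [  0.6  -0.4 -13. ] F [-1.8  0.3 10.4] M [-0.21  1.14  0.  ] q7 -1.74 w 0.0167
cw 0.90 25.96 phi -0.305 tip [  0.6  -0.4 -13. ] F [-2.4 -1.1 10.1] M [-0.18  1.12 -0.01] q7 -1.84 w 0.0166
cw 1.00 26.21 phi -0.406 tip [  0.5  -0.5 -13. ] F [-1.8 -1.7  9.8] M [-0.33  1.21 -0.01] q7 -1.94 w 0.0164
cw 1.10 26.46 phi -0.506 tip [  0.5  -0.6 -13. ] F [-2.  -1.1 10.3] M [-0.37  1.26  0.03] q7 -2.04 w 0.0166
cw 1.20 26.71 phi -0.606 tip [  0.4  -0.6 -13. ] F [-2.5 -1.1 10.1] M [-0.45  1.18  0.04] q7 -2.14 w 0.0166
cw 1.30 26.96 phi -0.706 tip [  0.3  -0.6 -13. ] F [-2.1 -0.7 11.1] M [-0.43  1.21 -0.01] q7 -2.24 w 0.0166
cw 1.40 27.21 phi -0.806 tip [  0.3  -0.6 -13. ] F [-2.3 -2.1 10.3] M [-0.47  1.27 -0.05] q7 -2.34 w 0.0164
cw 1.50 27.46 phi -0.906 tip [  0.3  -0.7 -13. ] F [-2.6 -1.9 10.1] M [-0.42  1.29 -0.05] q7 -2.44 w 0.0164
cw 1.60 27.71 phi -1.006 tip [  0.2  -0.7 -13. ] F [-2.5 -1.6 11. ] M [-0.46  1.33 -0.06] q7 -2.54 w 0.0170
cw 1.70 27.96 phi -1.106 tip [  0.1  -0.6 -13. ] F [-2.8 -1.4 11.6] M [-0.44  1.33 -0.06] q7 -2.64 w 0.0164
```

```bash
python3 bar.py
python3 - <<'E'
from h import *
im,d=vision.grab_frame("scene"); n="scene"; g,k,R=key_axis()
shank(n,d); c=np.int32(proj(n,g-.06*k)); cr=cv2.resize(im[c[1]-50:c[1]+50,c[0]-60:c[0]+60],None,fx=6,fy=6,interpolation=cv2.INTER_CUBIC)
for h in(.05,-.05):
    for y in(.009,-.009):
        for z in(.012,-.012):
            p=(proj(n,g+h*R[:,0]+y*R[:,1]+z*R[:,2])-c+[60,50]+.5)*6; cv2.circle(cr,(int(p[0]),int(p[1])),2,(0,0,255),-1)
cv2.imwrite("pics/s5.png",cr)
E
```

```text
scene end 1 70 x 0.017..0.047 slope 0.028 [(0.02, array([-12.3,  -9.3,  -7.4])), (0.03, array([-12.1,  -9.6,  -6. ])), (0.04, array([-11.5,  -8.6,  -6.3]))]
scene end -1 90 x -0.050..-0.017 slope -0.067 [(0.02, array([-13.4,  -9.2,  -5.9])), (0.03, array([-12.3,  -9.6,  -7.8])), (0.04, array([-11.1,  -8.4,  -5. ]))]
top end 1 58 x 0.017..0.047 slope 0.012 [(0.02, array([-9.9, -5.8,  1.6])), (0.03, array([-9. , -7.3,  0.9])), (0.04, array([-8.3, -5. ,  0.7]))]
top end -1 39 x -0.047..-0.022 slope -0.078 [(0.02, array([-10.1,  -9. ,  -4.9])), (0.03, array([-8.9, -6.6,  0.6])), (0.04, array([-9.5, -7.7, -1.6]))]
0.03875719503723222 92.59338855743408
scene [(44, array([-0.9,  0.5])), (43, array([-0. ,  0.7])), (47, array([-3.9, -1.5]))]
```

View pics/s5.png

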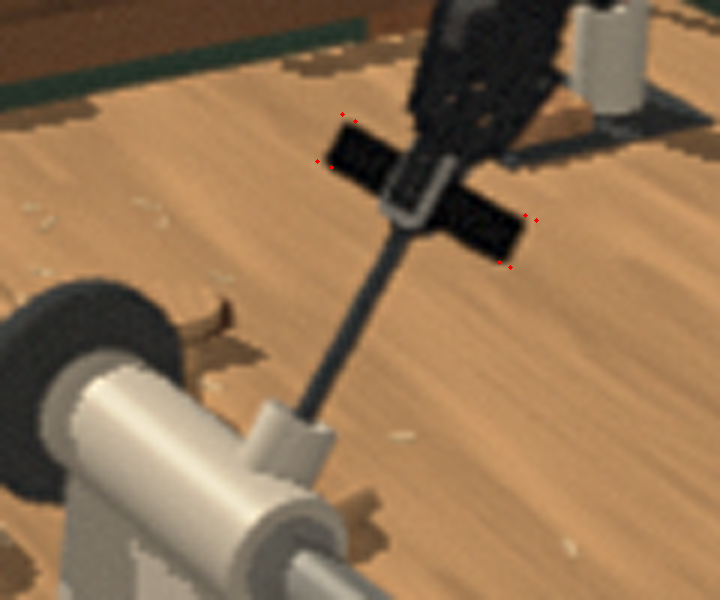

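Run:
```python
from h import *
def to(phi,tip,v=.05):
    p,q=scr(phi,tip); ctrl.movel(p,q,max_speed=v)
phi0=-1.106
to(phi0,.003,.06); rep("out")
q0=np.array(get_state()["qpos"]); q0[6]+=np.radians(30); ctrl.set_joints(q0); rep("rot")
phi=phi0+np.radians(30)
for t in(-.001,-.004,-.008):
    to(phi,t,.03); rep(t)
    if np.array(get_state()["contact_force"])@A>12: break
```

```text
out 28.53 phi -1.106 tip [-0.1  0.1  3. ] F [-1.7  0.7 -1.8] M [-0.02  0.85 -0.04] q7 -2.59 w 0.0166
rot 29.1 phi -0.585 tip [-0.3  0.2  2.8] F [-1.9  0.3 -1.6] M [-0.02  0.83  0.02] q7 -2.07 w 0.0163
-0.001 29.38 phi -0.584 tip [-0.  -0.3 -1.3] F [-0.6 -1.9 -4. ] M [-0.46  0.73 -0.02] q7 -2.08 w 0.0162
-0.004 29.63 phi -0.583 tip [-0.2 -0.2 -4.3] F [-0.7 -1.7 -8.1] M [-0.71  0.6   0.03] q7 -2.09 w 0.0168
-0.008 29.92 phi -0.583 tip [ 0.  -0.2 -8.1] F [-1.2 -3.1 -4.1] M [-0.73  0.71  0.04] q7 -2.10 w 0.0167
```

Run:
```python
from h import *
def to(phi,tip,v=.05):
    p,q=scr(phi,tip); ctrl.movel(p,q,max_speed=v)
def avg(n):
    m=[]
    for _ in range(4): m.append(np.array(get_state()["wrist_torque"])@A); ctrl.pause(.03)
    print("   MA avg %.3f"%np.mean(m)); rep(n)
to(-.585,.003,.08)
phi=np.radians(120)-1.3
q0=np.array(get_state()["qpos"]); q0[6]+=phi+.585; ctrl.set_joints(q0)
to(phi,.001,.03); avg("free")
to(phi,-.0125,.05); avg("in")
q0=np.array(get_state()["qpos"])
for d in(.08,.16,.24,.32,.4):
    j=q0.copy(); j[6]-=d; ctrl.set_joints(j); avg("cw %.2f"%d)
```

```text
MA avg 0.010
free 31.83 phi 0.794 tip [-0. -0.  1.] F [-1.2  0.7 -1.6] M [-0.07  0.89 -0.01] q7 -0.70 w 0.0166
   MA avg 0.003
in 32.38 phi 0.794 tip [  0.1   0.  -12.8] F [-0.8  0.3 -1. ] M [0.01 0.83 0.  ] q7 -0.73 w 0.0166
   MA avg -0.010
cw 0.08 32.77 phi 0.716 tip [  0.2   0.  -12.9] F [-1.  -0.4  0.2] M [-0.09  0.71  0.04] q7 -0.81 w 0.0164
   MA avg 0.015
cw 0.16 33.15 phi 0.637 tip [  0.2   0.  -12.8] F [-0.7 -0.1  0.9] M [-0.05  0.63 -0.03] q7 -0.89 w 0.0167
   MA avg 0.017
cw 0.24 33.53 phi 0.557 tip [  0.2  -0.  -12.8] F [ 0.1 -0.2 -1.5] M [-0.13  0.56  0.1 ] q7 -0.97 w 0.0165
   MA avg 0.055
cw 0.32 33.92 phi 0.477 tip [  0.2   0.  -12.8] F [-0.3 -0.8 -0.5] M [-0.27  0.52  0.01] q7 -1.05 w 0.0169
   MA avg 0.061
cw 0.40 34.3 phi 0.397 tip [  0.2   0.  -12.8] F [ 0.2  0.3 -1.4] M [-0.32  0.48  0.07] q7 -1.13 w 0.0169
```

```bash
cat >> h.py <<'E'
def to(phi,tip,v=.05):
    p,q=scr(phi,tip); ctrl.movel(p,q,max_speed=v)
def avg(n):
    m=[];f=[]
    for _ in range(4): s=get_state(); m.append(s["wrist_torque"]); f.append(s["contact_force"]); ctrl.pause(.02)
    B=np.c_[EX,EY,A]; print(n,round(s["time"],2),"M",np.round(np.mean(m,0)@B,3),"F",np.round(np.mean(f,0)@B,1),"tau7 %.3f"%s["tau"][6])
E
python3 - <<'E'
from h import *
q0=np.array(get_state()["qpos"]); G=.794
for ph in(G,G+.2,G+.4,G+.6):
    j=q0.copy(); j[6]+=ph-.397; ctrl.set_joints(j); avg("ccw %.2f"%(ph-G))
to(G+.52,-.0125); avg("relax .52")
to(G+.52,.002); avg("out")
for t in(-.002,-.006,-.0125): to(G+.52,t); avg(t)
E
```

```text
ccw 0.00 34.82 M [ 0.041  0.728 -0.012] F [-0.8  0.3  0.1] tau7 0.106
ccw 0.20 35.19 M [ 0.119  0.705 -0.006] F [-0.5 -0.3 -0.7] tau7 0.156
ccw 0.40 35.57 M [ 0.231  0.798 -0.029] F [-0.4  0.7  0.1] tau7 0.153
ccw 0.60 35.94 M [0.337 0.921 0.005] F [-0.8  0.9  0.2] tau7 0.150
relax .52 36.26 M [ 0.347  0.769 -0.059] F [-0.9  1.3 -3.2] tau7 -0.137
out 36.77 M [ 0.019  0.895 -0.005] F [-1.5 -0.1 -1.8] tau7 0.020
-0.002 37.08 M [ 0.183  0.703 -0.001] F [-0.7  0.6 -2.8] tau7 -0.020
-0.006 37.4 M [ 0.233  0.624 -0.014] F [-0.4  0.9 -5.3] tau7 -0.015
-0.0125 37.75 M [ 0.28   0.637 -0.013] F [-0.9  1.  -6.2] tau7 -0.011
```

```bash
python3 - <<'E'
from h import *
p=np.array(get_state()["tcp_pos"])
for n,v in(("ex+",.003*EX),("ex-",-.003*EX),("ey+",.003*EY),("ey-",-.003*EY)):
    ctrl.movel(p+v,max_speed=.05); avg(n); rep(n)
ctrl.movel(p,max_speed=.05)
ctrl.movel(p-.0025*A,max_speed=.05); avg("push"); rep("push")
E
python3 - <<'E'
from h import *
n="scene"; im,d=vision.grab_frame(n); g,k,R=key_axis(); C=cloud(n,d)
# quill check + visible shank length from bar to rim
L=(C.reshape(-1,3)-MOUTH)@np.c_[EX,EY,A]
m=(np.hypot(L[:,0],L[:,1])<.025)&(L[:,2]>-.01)&(L[:,2]<.03); z=L[m]
h,e=np.histogram(z[:,2],np.arange(-.01,.03,.003)); print(list(zip(np.round(e,3),h)))
rr=np.hypot(z[:,0],z[:,1]); [print(round(a,3),np.round(np.percentile(rr[(z[:,2]>a)&(z[:,2]<a+.003)],[10,50,90]),4)) for a in np.arange(-.01,.027,.003) if ((z[:,2]>a)&(z[:,2]<a+.003)).sum()>3]
b=(C.reshape(-1,3)-g)@R; m=(abs(b[:,0])>.02)&(abs(b[:,0])<.05)&(abs(b[:,1])<.011)&(abs(b[:,2])<.03)
print("bar z pct",np.round(np.percentile(b[m,2],[2,10,50,90,98]),4),m.sum())
E
```

```text
ex+ 38.07 M [ 0.382  1.894 -0.03 ] F [-4.4  1.3  2.4] tau7 0.023
ex+ 38.08 phi 1.314 tip [  0.7   0.1 -12.9] F [-4.   0.9  2.5] M [ 0.38  1.92 -0.01] q7 -0.22 w 0.0166
ex- 38.4 M [ 0.312 -0.245  0.01 ] F [ 2.7  0.9 -5.4] tau7 0.029
ex- 38.42 phi 1.314 tip [ -0.7  -0.  -12.7] F [ 2.3  0.6 -5.4] M [ 0.27 -0.19 -0.05] q7 -0.21 w 0.0167
ey+ 38.72 M [-1.531  0.662 -0.03 ] F [-0.5 -4.9 -1.1] tau7 -0.041
ey+ 38.73 phi 1.313 tip [  0.1   1.8 -12.8] F [-0.8 -4.3 -0.2] M [-1.6   0.64 -0.05] q7 -0.24 w 0.0168
ey- 39.05 M [ 0.595  0.885 -0.03 ] F [-1.   1.7  1.4] tau7 0.135
ey- 39.07 phi 1.315 tip [ -0.2  -2.1 -12.8] F [-0.4  2.4  1.7] M [ 0.7   0.96 -0.02] q7 -0.18 w 0.0164
push 39.62 M [-0.686  2.175 -0.044] F [-4.6 -1.7 37.6] tau7 0.015
push 39.63 phi 1.314 tip [  0.7  -0.7 -13.5] F [-4.4 -1.8 37.1] M [-0.66  2.17 -0.08] q7 -0.22 w 0.0165
[(np.float64(-0.01), np.int64(15)), (np.float64(-0.007), np.int64(13)), (np.float64(-0.004), np.int64(17)), (np.float64(-0.001), np.int64(13)), (np.float64(0.002), np.int64(15)), (np.float64(0.005), np.int64(15)), (np.float64(0.008), np.int64(23)), (np.float64(0.011), np.int64(10)), (np.float64(0.014), np.int64(5)), (np.float64(0.017), np.int64(4)), (np.float64(0.02), np.int64(4)), (np.float64(0.023), np.int64(5)), (np.float64(0.026), np.int64(3))]
-0.01 [0.0162 0.018  0.0189]
-0.007 [0.0175 0.0194 0.0203]
-0.004 [0.0161 0.0183 0.02  ]
-0.001 [0.0166 0.0185 0.0199]
0.002 [0.0161 0.0175 0.0195]
0.005 [0.016  0.0184 0.0212]
0.008 [0.0125 0.0181 0.0204]
0.011 [0.0058 0.0149 0.019 ]
0.014 [0.004  0.0056 0.0069]
0.017 [0.0048 0.0051 0.0061]
0.02 [0.0043 0.0049 0.0051]
0.023 [0.0038 0.0052 0.0063]
bar z pct [-0.0106 -0.0088  0.0016  0.0107  0.012 ] 90
```

Run:
```python
from h import *
to(1.314,-.0125); q0=np.array(get_state()["qpos"]); B=np.c_[EX,EY,A]
for ph in list(np.arange(1.314-.08,-.5,-.08))+[-.54]:
    j=q0.copy(); j[6]+=ph-1.314; ctrl.set_joints(j); s=get_state()
    print("%.2f phi %.2f"%(s["time"],ph),np.round(np.array(s["wrist_torque"])@B,2),"%.1f"%(np.array(s["contact_force"])@A),"%.2f"%s["tau"][6])
avg("end")
```

```text
40.18 phi 1.23 [-0.82  0.89  0.  ] 0.1 -0.47
40.43 phi 1.15 [-0.92  0.94 -0.03] -3.2 -0.45
40.68 phi 1.07 [-0.83  1.06  0.  ] -2.7 -0.45
40.93 phi 0.99 [-0.98  1.1   0.  ] -2.9 -0.44
41.18 phi 0.91 [-1.01  1.21  0.04] -3.4 -0.47
41.43 phi 0.83 [-0.94  1.29  0.06] -2.4 -0.48
41.68 phi 0.75 [-1.03  1.42  0.06] -1.8 -0.48
41.93 phi 0.67 [-1.03  1.5   0.02] -3.2 -0.48
42.18 phi 0.59 [-0.93  1.59  0.05] -2.4 -0.48
42.43 phi 0.51 [-0.92  1.76  0.04] -2.5 -0.49
42.68 phi 0.43 [-0.87  1.81  0.07] -1.1 -0.50
42.93 phi 0.35 [-0.81  1.88 -0.01] -2.2 -0.47
43.18 phi 0.27 [-0.66  1.96 -0.02] -0.6 -0.44
43.43 phi 0.19 [-0.61  2.04 -0.04] -0.7 -0.42
43.68 phi 0.11 [-0.53  2.16 -0.05] -1.2 -0.38
43.93 phi 0.03 [-0.41  2.27 -0.07] -1.6 -0.38
44.18 phi -0.05 [-0.31  2.31 -0.06] -1.3 -0.39
44.43 phi -0.13 [-0.23  2.39 -0.03] -2.0 -0.42
44.68 phi -0.21 [-0.05  2.33 -0.02] -1.4 -0.43
44.93 phi -0.29 [0.1  2.34 0.01] -1.1 -0.45
45.18 phi -0.37 [0.14 2.45 0.  ] -1.8 -0.45
45.43 phi -0.45 [0.21 2.54 0.06] -1.5 -0.46
45.68 phi -0.54 [0.27 2.59 0.03] -2.1 -0.55
end 45.73 M [0.285 2.571 0.042] F [-5.9  1.1 -1.9] tau7 -0.169
```

Run:
```python
from h import *
try: to(-.54+.2,.04,.15)
except ctrl.Unreachable: print("fallback"); to(-.54+.2,.025,.15)
avg("out")
q=quat(BAR,[0,0,-1]); ctrl.movep(tcp(HOLE+[0,0,.25],q),q); rep("above")
for n in("scene","top"):
    im,d=vision.grab_frame(n); shank(n,d)
cv2.imwrite("pics/s6.png",im)
```

```text
out 46.3 M [0.001 0.889 0.006] F [-1.7  0.1 -1.8] tau7 0.069
above 47.57 phi 1.461 tip [-86.9 311.3 -38. ] F [ 0.2 -0.2 -0.7] M [0.02 0.   0.01] q7 -0.87 w 0.0165
scene [(53, array([0.8, 0.1])), (52, array([0.7, 0.2])), (42, array([ 1.6, -0.2]))]
top []
```

```bash
python3 - <<'E'
from h import *
q=quat(BAR,[0,0,-1]); H=HOLE+[0,-.001,0]
ctrl.movel(tcp(H+[0,0,.19],q),max_speed=.12); rep("in")
ctrl.movel(tcp(H+[0,0,.1545],q),max_speed=.1); rep("low")
ctrl.ungrasp(); rep("open")
ctrl.movel(tcp(H+[0,0,.23],q),max_speed=.2); rep("up")
im,d=vision.grab_frame("scene"); cv2.imwrite("pics/s7.png",cv2.resize(im[120:310,150:420],None,fx=2.9,fy=2.9)); np.save("scene0.npy",d)
im,d=vision.grab_frame("top"); np.save("top0.npy",d)
E
python3 fit.py | egrep "grip|bar"
```

```text
in 48.32 phi 1.462 tip [-121.1  311.9  -86.3] F [-1.  -0.4 -0.9] M [-0.   -0.02  0.  ] q7 -0.89 w 0.0167
low 48.83 phi 1.463 tip [-141.9  312.1 -115.6] F [-0.3 -1.2 -2.6] M [-0.04  0.01  0.01] q7 -0.91 w 0.0167
open 49.5 phi 1.463 tip [-142.3  311.8 -115.7] F [-0.3  0.  -0.5] M [ 0.02 -0.01 -0.01] q7 -0.91 w 0.0851
up 50.02 phi 1.463 tip [-98.8 311.8 -53.7] F [-0.4  0.2  0.3] M [-0.   -0.02  0.05] q7 -0.87 w 0.0855
grip 87 ang [0.52715421] quill [0.00355543] y -0.19997406955732694 -0.135696731447288 0.0008485565907434042
bar 404 [0.47288534 0.34260518 0.15807905] [0.01465026 0.99989268] -0.054865346037366446 0.043784911270991475 mid [0.47280417 0.33706555] top [0.47194601 0.34262899 0.16359826] 0.16539916432953283
grip 132 ang [0.54571774] quill [0.02211896] y -0.19924171084311934 -0.1356765225538153 0.0014981991987704554fit.py:28: RuntimeWarning: Mean of empty slice.
  bar=inside(P0,[.40,.25,.14],[.53,.42,.18]); c=bar.mean(0); u=np.linalg.svd((bar-c)[:,:2])[2][0]; pr=(bar-c)[:,:2]@u
  ret = um.true_divide(
Traceback (most recent call last):
  File "fit.py", line 30, in <module>
    print("bar",len(bar),c,u,pr.min(),pr.max(), "mid",c[:2]+u*(pr.min()+pr.max())/2, "top",np.median(tb,0),np.percentile(bar[:,2],95))
                             ~~~~~~^^
ValueError: zero-size array to reduction operation minimum which has no identity
```

View pics/s7.png

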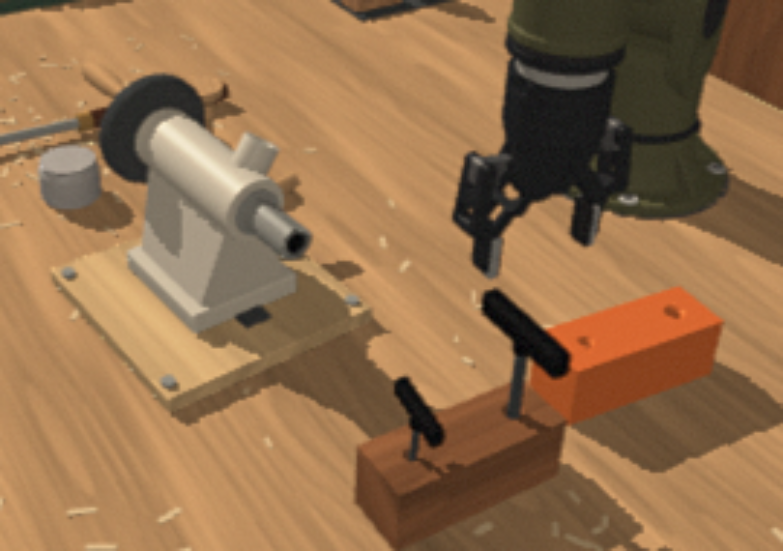

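The key stands upright in its hole at (515,390), the gripper is clear of it, and the quill reads about 0.

```bash
python3 -c "
from h import *
print(ticket.close_job(), get_state()['time'])"
```

```text
the job is handed in; nothing more can be done
the job is handed in; nothing more can be done
```

I handed the job in at about 50 s, but I'm not certain the setscrew is tight: it was turned clockwise well past its travel without a clear stop torque, and the key seems to have slipped in the socket; the quill flat faces the setscrew (about 0.00 to 0.02 rad off) and the larger key is upright in its hole.

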